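# Slide the breakfast board out over the worktop edge, level with the chopping board

## Robot

A 6-joint arm with a two-finger parallel gripper is mounted at the origin on a cart in front of the work surface, level with it; the furniture and walls round the work are solid. World frame = base frame: x ahead of the robot, y to its left, z up, the work surface at z = 0. Lengths are in m, angles in rad, forces in N, time in s.
With the tool pointing down it reaches from about 0.35 to 0.975 m from the base axis. Payload 4.9 kg.
Tool frame: the origin (TCP) lies on the front face of the gripper's body, between the roots of the fingers; the fingertips stand ctrl.finger_overhang ahead of it and the grasp point (between the pads) lies 54 mm ahead of it (ctrl.finger_overhang is the distance from the TCP to the fingertips, in m); z points along the fingers, y is the line along which they close (so a half turn about z gives the same grasp; the last joint's range is limited). The gripper opens to 85 mm and grips with 20 to 120 N. Pads are 22 mm wide; open, the fingers measure 114 mm over their backs; the gripper's body (76 mm by 85 mm) begins 54 mm behind the grasp point. The pads swing forward as they close: fully open they stand 13 mm farther back than shut.
Start: joints at [0.988, 0.053, 1.613, -0, 1.476, -0.119], TCP at [0.28, 0.559, 0.304] pointing down, gripper open.
Joint ranges: [-3.01, 3.01], [-1.01, 2.22], [0.06, 2.58], [-1.02, 4.17], [0.09, 2.62], [-3.14, 3.14]. Speed limits (rad/s): [2.57, 2.57, 3.14, 3.14, 3.14, 3.14].

## Interface

Orientations are given as a rotation vector (axis times angle).
In Python, from station import ctrl, vision gives the robot as it stands. The module is installed in compiled form; this text tells all that it offers.
- The arm moves only by the tool drive_tool, never from a script. Its argument "rows" is a list of rows, each a list of 2 entries, a list of its own where there are three numbers: the shift along the tool's x, y, z in m, then the turn about the tool's z in rad. A call has 1 to 10 rows; each row shifts and turns the commanded pose from where the row before left it, along the tool's axes as they then stand; what a row does not reach is not made up. A row lasts 1/10 s, in which the tool goes at most 50 mm and 8.59 degrees, less where a joint would pass 70% of its speed; a pose out of reach is approached as far as the arm can. A call with a gripper value outside its range is refused whole. "jaw" is the closure, from 0 (fully open) to 1 (shut), set as the call begins (left out, the last holds). The fingers move at their own pace and stop on an object; "grip_force" is the grip in N (left out, the last holds). Time passes only in rows, so rows that do not move let the fingers close. It gives the time, the measured TCP pose, the force, the opening and the grip force at its end, in the units of the state.
- ctrl.get_obs(): the state, without advancing time (a new reading comes with each control period).
- vision.get_image(name): name is "side" or "top" or "wrist"; returns a dict with "image" (400x640x3 uint8, blue, green, red), "vertical_fov" (degrees; the focal length in pixels is half the picture's height over the tangent of half this angle, whatever the lens; pixels are square), "cx", "cy" (the principal point, pixels), "dist_coeffs" ([k1, k2, p1, p2, k3] as OpenCV has them; the pictures are not rectified), "R" (3x3) and "t" (3): a world point X has camera coordinates R X + t. Camera axes: x right, y down, z forward; pixel columns grow to the right and rows downward; lengths in m; the calibration is good to about 2 mm. A picture is of the moment at which its call begins. There is no depth.
- ctrl.finish_job(): hands the job in; it is judged then, once.
The state is a dict: "t": time; "q": joint angles; "dq": joint speeds; "effort": joint torques, N m; "tool_pos": TCP position; "tool_rot": TCP orientation; "contact_force": force on the tool from outside, world axes, zero at the start; "wrist_torque": the same for the moment, N m; "opening": finger opening in m; "grip_force": force on a finger pad.
Only numpy, scipy, OpenCV 4.12 (cv2) and the standard library are available. Lean on these libraries where they do the work, as an engineer would, in place of code of your own. Each camera call takes 0.05 s, during which the arm holds its last target. There are 200 camera calls.

## Task

The big chopping board on the left already sticks out a little over the front edge of the worktop. Without picking it up or tipping it, push the thin breakfast board with your fingertips towards the front edge until it sticks out just as far, its front edge parallel to and in line with the big board's, so that both can be taken up from underneath. Leave the big board and everything else where they are.

Things in the scene. Friction and masses are not known exactly. Their poses are not given: they have to be found in the camera images.
- thin_board: Thin plain light-wood breakfast board lying flat, 150 mm (its x) by 230 mm (its y) and 12 mm thick, about 0.4 kg, dark groove round its top, steel eyelet near its right end (-y). Origin: centre of its underside. Its -x long side is the front side (towards the robot); it starts turned up to 20 degrees from square.
- thin_board_front (a point): Middle of the breakfast board's front (-x) long side, at its top, 75 mm before the board's centre, 12 mm above the underside.
- big_board: Big wooden chopping board, 210 mm (x) by 300 mm (y), 22 mm thick, 1.6 kg, lying square to the worktop on the left with a tin and a garlic bulb on it, its front sticking out 18 to 50 mm beyond the worktop edge. Origin: centre of its underside.
- big_board_front (a point): Middle of the chopping board's front (-x) side, at its top, 105 mm before that board's centre. The breakfast board's front must come to the same x.
- worktop_edge (a point): A point on the front edge of the worktop, at its top; the edge is straight and runs along y; the worktop lies on its +x side. Behind the breakfast board a sink begins 253 mm from this edge; its steel rim stands 4 mm above the worktop.
- bean_tin: Tin, 75 mm wide, 58 mm high, standing on the back left of the big board. Origin: centre of its foot.
- garlic: Garlic bulb, 55 mm, lying on the back right of the big board. Origin: its underside.
- spotted_mug: White mug with dots, 86 mm wide, 96 mm high, standing to the right of the breakfast board. Origin: under its middle.
- ramekin: Small clear glass dish, 57 mm wide, 27 mm high, on the worktop between the small upright tin and the salt shaker. Origin: centre of its foot.
- salt: Salt shaker, 44 mm wide, 90 mm high, at the right. Origin: centre of its foot.
- peeler: Yellow-handled vegetable peeler, 187 mm long, 15 mm high, lying at the far right. Origin: under its middle.
- paste_tin: Tin, 57 mm wide, 72 mm high, standing just right of the mug. Origin: centre of its foot.

How it is judged:
At the end, for the whole second after the job is handed in: The breakfast board lies flat, still and released on the worktop, its front sticking out as far as the chopping board's to within 8 mm and parallel to it within 0.08 rad; the chopping board is within 10 mm and the other things within 30 mm of where they stood (x of thin_board_front in the frame of big_board_front between -0.008 and 0.008 m and angle between the y axis of thin_board and the y axis of big_board, either way round below 0.08 rad and height (world z) of thin_board between -0.004 and 0.004 m and angle between thin_board's own z axis and vertical below 0.04 rad and linear speed of thin_board below 0.01 m/s and distance of big_board from where it was at the start of the episode below 0.01 m and distance of each of bean_tin, garlic, spotted_mug, ramekin, salt, peeler, paste_tin from where it was at the start of the episode below 0.03 m); the robot touches nothing.
It fails at once if the breakfast board is lifted, pinched up or tipped (height (world z) of thin_board above 0.012 m or angle between thin_board's own z axis and vertical above 0.15 rad).
It fails at once if the chopping board is moved (distance of big_board from where it was at the start of the episode above 0.012 m).
It fails at once if a bystander is moved (distance of any of bean_tin, garlic, spotted_mug, ramekin, salt, peeler, paste_tin from where it was at the start of the episode above 0.03 m).
It also fails if it takes over 34 s, if anything falls off the work surface, if the arm or the gripper's body presses on something with over 40 N, if the wrist force passes 120 N, or if a joint passes its speed limit or range.

## Working session

There is one attempt and no reset: what is moved stays moved. The work goes in short steps, Python scripts to look and compute and a tool call to move; the robot and the scene stay as the last step left them, time stands still between calls to the robot, and variables do not carry over. Pictures are saved under pics/ and viewed, at most 10 in all, crops included, and the job is handed in when it is done.

Besides the shell and the picture viewer there is one more tool, called after "Emit:" as name(argument=value, ...), one argument or row to a line, values as JSON. drive_tool: Moves the arm, as the interface text tells. Its arguments: {"type":"object","properties":{"rows":{"type":"array","items":{"type":"array"}},"jaw":{"type":"number"},"grip_force":{"type":"number"}},"required":["rows"]}

```bash
mkdir -p pics
cat > h.py <<'E'
import numpy as np, cv2
from station import ctrl, vision
def cam(n):
    d=vision.get_image(n); im=d["image"]; f=im.shape[0]/2/np.tan(np.radians(d["vertical_fov"])/2)
    d["K"]=np.array([[f,0,d["cx"]],[0,f,d["cy"]],[0,0,1.]]); d["D"]=np.array(d["dist_coeffs"],float)
    d["R"]=np.array(d["R"]); d["t"]=np.array(d["t"]); return d
def ray(d,px,z):
    u=cv2.undistortPoints(np.array(px,float).reshape(-1,1,2),d["K"],d["D"]).reshape(-1,2)
    r=np.c_[u,np.ones(len(u))]@d["R"]; c=-d["R"].T@d["t"]
    return c+r*((z-c[2])/r[:,2:])
def proj(d,X):
    return cv2.projectPoints(np.array(X,float).reshape(-1,1,3),cv2.Rodrigues(d["R"])[0],d["t"],d["K"],d["D"])[0].reshape(-1,2)
E
python3 - <<'E'
from h import *
for n in ("top","side"):
    d=cam(n); cv2.imwrite(f"pics/{n}0.png",d["image"]); print(n,-d["R"].T@d["t"],d["R"][2])
o=ctrl.get_obs(); print(o["t"],o["tool_pos"],o["tool_rot"],ctrl.finger_overhang)
E
```

```text
top [ 0.30959334 -0.05019782  1.30561889] [ 0.08996734  0.01893739 -0.99576466]
side [ 0.71572782 -0.78676382  1.08658224] [-0.21903836  0.57120382 -0.7910426 ]
0.1 [0.27936349 0.5586176  0.30276922] [-7.21860599e-01 -3.05688065e+00  2.77040281e-03] 0.0726
```

View pics/top0.png

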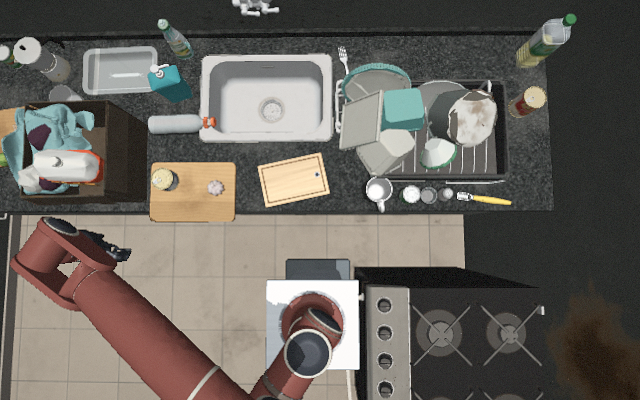

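View pics/side0.png

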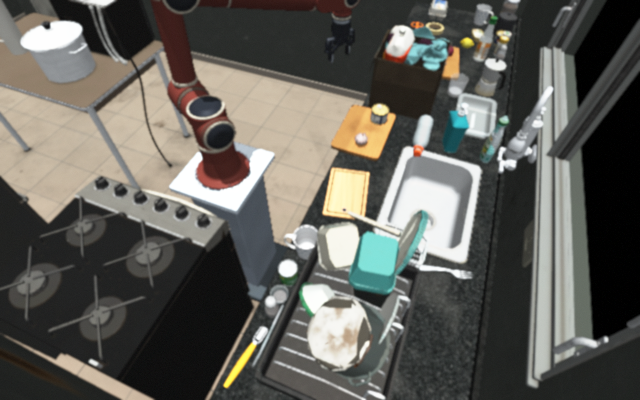

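The top view shows the thin board at about (293,180), tilted, with its eyelet at (318,174). The big board spans (150-236, 163-221) and the worktop edge lies near row 212. The mug is at (378,188) and the sink's front rim is near row 142. The side view shows the same layout.

```bash
cat >> h.py <<'E'
def board(d,seed,z,lo=(8,60,110),hi=(28,255,255),k=3,off=(0,0)):
    hsv=cv2.cvtColor(d["image"],cv2.COLOR_BGR2HSV); m=cv2.inRange(hsv,lo,hi)
    m=cv2.morphologyEx(m,cv2.MORPH_CLOSE,np.ones((k,k)))
    cs=cv2.findContours(m,cv2.RETR_EXTERNAL,cv2.CHAIN_APPROX_NONE)[0]
    c=[c for c in cs if cv2.pointPolygonTest(c,seed,False)>=0 and cv2.contourArea(c)>500]
    c=max(c,key=cv2.contourArea)
    P=ray(d,c.reshape(-1,2),z)
    return c,P,cv2.minAreaRect((P[:,:2]*1000).astype(np.float32))
E
python3 - <<'E'
from h import *
for n,s1,s2 in (("top",(293,185),(193,205)),("side",(345,192),(362,120))):
    d=cam(n)
    for s,z in ((s1,.012),(s2,.022)):
        try:
            c,P,r=board(d,s,z); print(n,np.round(r[0],1),np.round(r[1],1),round(r[2],2)); print(np.round(cv2.boxPoints(r)).tolist(), 'bbox',np.round(P.min(0)*1000),np.round(P.max(0)*1000))
        except Exception as e: print(n,s,e, cv2.cvtColor(d["image"],cv2.COLOR_BGR2HSV)[s[1],s[0]])
    if n=="top":
        print("edge",ray(d,[(243,213),(260,212),(340,212)],0)[:,:2])
        print("mug",ray(d,[(366,190),(378,188),(391,190)],.096)[:,:2], "sinkrim",ray(d,[(270,142)],.004))
        cv2.imwrite("pics/crop.png",cv2.resize(d["image"][135:225,140:400],None,fx=3,fy=3,interpolation=cv2.INTER_CUBIC))
E
```

```text
top [499.9  65.3] [152.7 232.4] 12.31
[[401.0, 163.0], [450.0, -65.0], [599.0, -32.0], [550.0, 195.0]] bbox [402. -61.  12.] [597. 193.  12.]
top [457.  418.9] [302.4 208.8] 89.7
[[352.0, 268.0], [561.0, 267.0], [562.0, 570.0], [353.0, 571.0]] bbox [353. 268.  22.] [562. 570.  22.]
edge [[ 0.38206515  0.24285975]
 [ 0.38551954  0.18256711]
 [ 0.38508716 -0.09971595]]
mug [[ 0.45145052 -0.18147307]
 [ 0.45793419 -0.22074294]
 [ 0.45123927 -0.26304625]] sinkrim [[0.63619702 0.14944598 0.004     ]]
side (345, 192) max() iterable argument is empty [ 26  56 255]
side [459.6 437.1] [367.9 217.2] 89.93
[[351.0, 253.0], [568.0, 253.0], [568.0, 621.0], [351.0, 621.0]] bbox [351. 253.  22.] [568. 621.  22.]
```

View pics/crop.png

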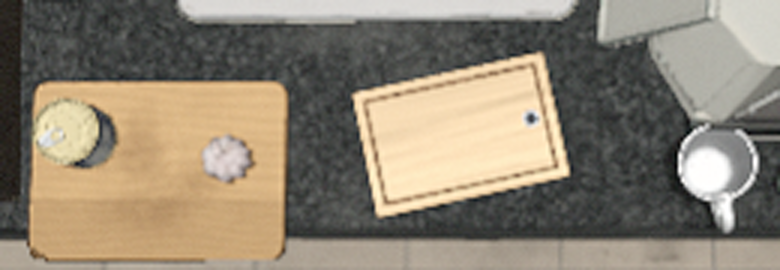

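The measured sizes match the given ones: 152 x 232 mm for the thin board and 302 x 209 mm for the big one. The thin board's centre is (0.500, 0.065), turned 12.3°. The big board's front is at x≈0.352 and the worktop edge at x≈0.384.

The plan is to keep the gripper open with its closing line along world y, and lower both fingers behind the board's back edge, on either side of its centre. Pulling in -x then squares the board as it moves.

Emit:
drive_tool(
  rows=[
    [[0,0,0],-0.116],
    [[0,0,0],-0.116],
    [[0,0,0],-0.116],
    [[0,0,0],-0.116],
    [[-0.02,-0.035,0],0],
    [[-0.02,-0.035,0],0],
    [[-0.025,-0.04,0],0],
    [[-0.025,-0.04,0],0],
    [[-0.025,-0.04,0],0],
    [[-0.025,-0.04,0],0],
  ],
  jaw=0,
)

```text
t: 1.2
tool_pos: [0.4201, 0.3273, 0.3038]
tool_rot: [-0.001, 3.141, 0.0]
contact_force: [-0.1, 0.4, -0.3]
opening: 0.0855
grip_force: 0.0
```

Emit:
drive_tool(
  rows=[
    [[-0.028,-0.037,0],0],
    [[-0.028,-0.037,0],0],
    [[-0.028,-0.037,0],0],
    [[-0.028,-0.037,0],0],
    [[-0.028,-0.037,0],0],
    [[-0.028,-0.037,0],0],
    [[-0.025,-0.035,0.03],0],
    [[0,0,0.04],0],
    [[0,0,0.04],0],
    [[0,0,0.02],0],
  ],
)

```text
t: 2.2
tool_pos: [0.6094, 0.073, 0.1703]
tool_rot: [-0.001, -3.135, -0.0]
contact_force: [0.3, 0.1, 0.1]
opening: 0.0853
grip_force: 0.0
```

Run:
```python
from h import *
o=ctrl.get_obs(); print(o["t"],o["tool_pos"],o["tool_rot"],ctrl.finger_overhang)
d=cam("wrist"); cv2.imwrite("pics/w1.png",d["image"]); print(-d["R"].T@d["t"])
print(proj(d,[(.450,-.065,.012),(.599,-.032,.012),(.550,.195,.012),(.401,.163,.012),(.637,.0,.004),(.637,.15,.004)]).round())
```

```text
2.2 [0.60942816 0.073016   0.1703266 ] [-1.37036891e-03 -3.13467760e+00 -8.88868808e-05] 0.0726
[0.53665503 0.07278935 0.24147835]
[[130. -13.]
 [200. 192.]
 [483. 131.]
 [463. -98.]
 [245. 231.]
 [414. 231.]]
```

View pics/w1.png

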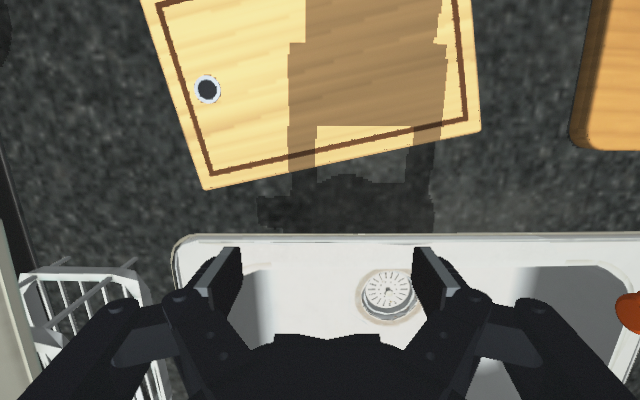

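The picture agrees with the measured corners: back corners at (205,190) and (481,131), rim at row 234. The fingertips' inner ends are at about (242,248) and (413,248). I'll triangulate the tips from the known opening, because open fingers stand farther back.

Run:
```python
from h import *
d=cam("wrist"); o=ctrl.get_obs()
for z in np.arange(.09,.125,.005):
    P=ray(d,[(242,248),(413,248)],z); print(round(z,3),P[:,:2].round(4).tolist(),round(P[1,1]-P[0,1],4))
print(d["R"].round(2)[2], o["tool_pos"], o["opening"])
```

```text
0.09 [[0.6084, 0.025], [0.6084, 0.1217]] 0.0967
0.095 [[0.6059, 0.0266], [0.606, 0.1201]] 0.0935
0.1 [[0.6035, 0.0282], [0.6035, 0.1185]] 0.0902
0.105 [[0.601, 0.0298], [0.6011, 0.1168]] 0.087
0.11 [[0.5986, 0.0314], [0.5987, 0.1152]] 0.0838
0.115 [[0.5962, 0.033], [0.5962, 0.1135]] 0.0805
0.12 [[0.5937, 0.0346], [0.5938, 0.1119]] 0.0773
0.125 [[0.5913, 0.0363], [0.5913, 0.1103]] 0.074
[ 0.28 -0.   -0.96] [0.60884439 0.07343851 0.17025149] 0.08562129814215794
```

Emit:
drive_tool(
  rows=[
    [[-0.005,-0.008,0.04],0],
    [[0,0,0.03],0],
    [[0,0,0.01],0],
    [[0,0,0],0],
  ],
)

```text
t: 2.7
tool_pos: [0.616, 0.0658, 0.0948]
tool_rot: [0.001, -3.14, -0.0]
contact_force: [-0.7, -0.3, 0.2]
opening: 0.0854
grip_force: 0.0
```

Emit:
drive_tool(
  rows=[
    [[0.002,0,0.01],0],
    [[0,0,0.008],0],
    [[0,0,0.002],0],
    [[0,0,0],0],
  ],
)

```text
t: 3.1
tool_pos: [0.6145, 0.0657, 0.0754]
tool_rot: [-0.001, 3.142, -0.0]
contact_force: [-0.1, -0.4, -0.2]
opening: 0.0857
grip_force: 0.0
```

Emit:
drive_tool(
  rows=[
    [[0,0,0.003],0],
    [[0,0,0.002],0],
    [[0,0,0.001],0],
    [[0,0,0],0],
  ],
)

```text
t: 3.5
tool_pos: [0.6144, 0.0657, 0.0691]
tool_rot: [0.0, -3.141, -0.0]
contact_force: [-0.8, 0.5, -0.1]
opening: 0.0852
grip_force: 0.0
```

Run:
```python
from h import *
o=ctrl.get_obs(); print(o["t"],o["tool_pos"],o["contact_force"])
d=cam("wrist"); cv2.imwrite("pics/w2.png",d["image"])
```

```text
3.5 [0.61443076 0.06565579 0.06914629] [-0.83917732  0.4553806  -0.05301168]
```

View pics/w2.png

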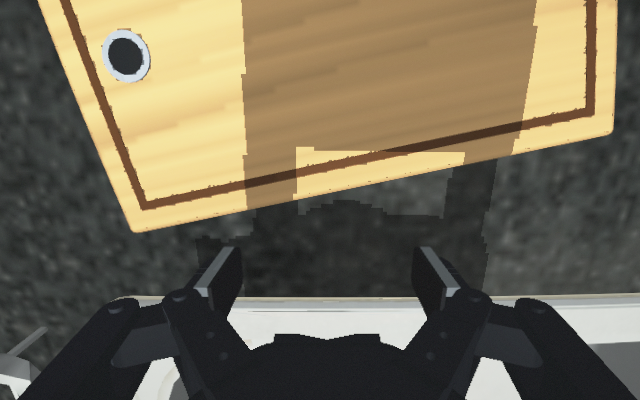

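The fingers hang just behind the back edge with no contact yet. I'll drop 2 mm, then pull slowly towards the front.

Emit:
drive_tool(
  rows=[
    [[0,0,0.002],0],
    [[0.004,0,0],0],
    [[0.006,0,0],0],
    [[0.006,0,0],0],
    [[0.006,0,0],0],
    [[0.006,0,0],0],
    [[0.006,0,0],0],
    [[0.006,0,0],0],
    [[0.004,0,0],0],
    [[0,0,0],0],
  ],
)

```text
t: 4.55
tool_pos: [0.5699, 0.0657, 0.0672]
tool_rot: [0.0, -3.141, -0.0]
contact_force: [-0.5, -0.0, 0.7]
opening: 0.0854
grip_force: 0.0
```

Run:
```python
from h import *
o=ctrl.get_obs(); print(o["t"],o["tool_pos"],o["contact_force"])
d=cam("wrist"); cv2.imwrite("pics/w3.png",d["image"])
```

```text
4.55 [0.56985192 0.06572005 0.06724612] [-0.46302383 -0.04511944  0.73569967]
```

View pics/w3.png

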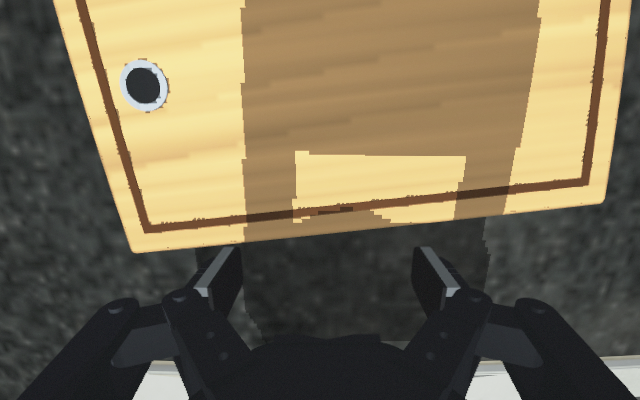

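The board has been pushed at its right end and is turning square: its back edge now runs from (133,253) to (603,203). I'll continue, slowing towards x≈0.522.

Emit:
drive_tool(
  rows=[
    [[0.004,0,0],0],
    [[0.006,0,0],0],
    [[0.006,0,0],0],
    [[0.006,0,0],0],
    [[0.006,0,0],0],
    [[0.006,0,0],0],
    [[0.006,0,0],0],
    [[0.004,0,0],0],
    [[0.004,0,0],0],
    [[0,0,0],0],
  ],
)

```text
t: 5.6
tool_pos: [0.5218, 0.0657, 0.0671]
tool_rot: [0.0, -3.14, -0.0]
contact_force: [-1.1, 0.7, -0.3]
opening: 0.0855
grip_force: 0.0
```

Run:
```python
from h import *
o=ctrl.get_obs(); print(o["t"],o["tool_pos"],o["contact_force"])
d=cam("top"); cv2.imwrite("pics/crop2.png",cv2.resize(d["image"][135:260,140:400],None,fx=3,fy=3,interpolation=cv2.INTER_CUBIC))
d=cam("wrist"); cv2.imwrite("pics/w4.png",d["image"])
```

```text
5.6 [0.52178645 0.06569121 0.06712957] [-1.12232557  0.68019476 -0.32318223]
```

View pics/crop2.png

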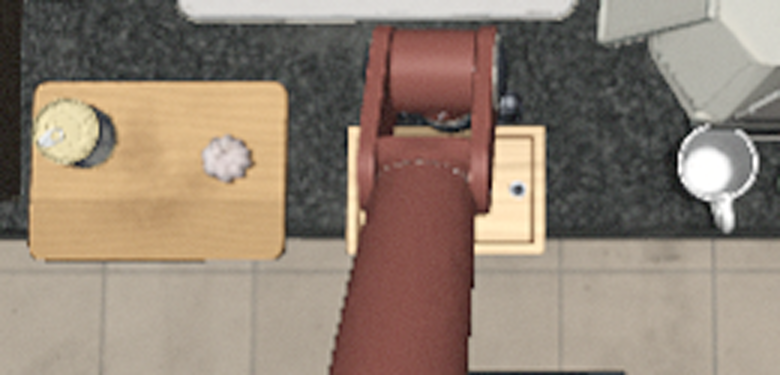

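View pics/w4.png

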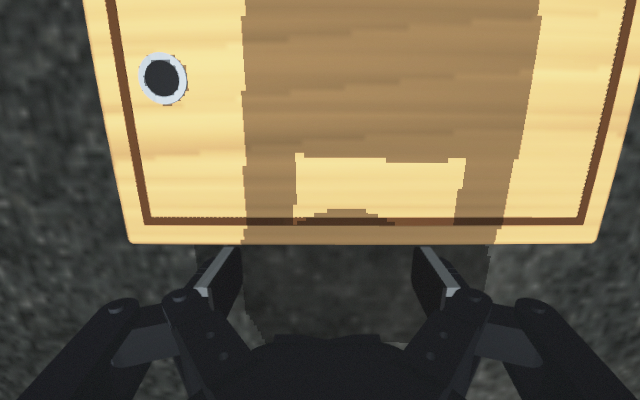

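The board is square to the worktop, with its back edge level at row 243 in the wrist view. Next I'll measure how far its front still is from the big board's front.

```bash
cat > fr.py <<'E'
from h import *
d=cam("top")
g=cv2.inRange(cv2.cvtColor(d["image"],cv2.COLOR_BGR2HSV),(8,60,110),(28,255,255))
sat=cv2.cvtColor(d["image"],cv2.COLOR_BGR2HSV)[:,:,1].astype(float)
def fx(cols,z):
    out=[]
    for c in cols:
        # subpixel: last strong saturation drop going forward
        s=sat[205:232,c]; hi=np.median(s[:8]); lo=np.median(s[-6:]); th=(hi+lo)/2
        i=np.where(s>th)[0].max(); r=205+i+(s[i]-th)/(s[i]-s[i+1])
        out.append(ray(d,[(c,r)],z)[0,:2])
    return np.array(out)
b=fx(range(158,230,6),.022); a=fx(list(range(303,319,2)),.012); l=fx([258,259],.012)
print("big",np.median(b[:,0]).round(4),b[:,0].std().round(4)); print("thinR",a.round(4).tolist()); print("thinL",l.round(4).tolist())
E
python3 - <<'E'
exec(open("fr.py").read())
w=cam("wrist"); P=ray(w,[(150,243),(240,243),(420,243),(580,242)],.012); print("back",P[:,:2].round(4).tolist())
E
```

```text
Traceback (most recent call last):
IndexError: index 27 is out of bounds for axis 0 with size 27
```

```bash
sed -i 's/205:232/205:226/; s/s\[-6:\]/s[-4:]/; s/i=np.where(s>th)\[0\].max()/i=np.where(s<th)[0].min()-1/' fr.py
python3 - <<'E'
exec(open("fr.py").read())
w=cam("wrist"); P=ray(w,[(150,243),(240,243),(420,243),(580,242)],.012); print("back",P[:,:2].round(4).tolist())
E
```

```text
big 0.3512 0.0007
thinR [[0.3582, 0.0297], [0.3582, 0.0227], [0.3582, 0.0157], [0.3585, 0.0088], [0.3586, 0.0018], [0.3584, -0.0052], [0.3581, -0.0121], [0.3702, -0.0191]]
thinL [[0.4112, 0.1878], [0.4122, 0.1843]]
back [[0.5096, -0.0199], [0.5093, 0.024], [0.5093, 0.1098], [0.5094, 0.1893]]
```

Emit:
drive_tool(
  rows=[
    [[0.002,0,0],0],
    [[0.002,0,0],0],
    [[0.002,0,0],0],
    [[0.001,0,0],0],
    [[0,0,0],0],
    [[-0.005,0,0],0],
    [[-0.01,0,0],0],
    [[0,0,-0.03],0],
    [[0,0,-0.04],0],
    [[0,0,-0.04],0],
  ],
)

```text
t: 6.85
tool_pos: [0.5307, 0.0656, 0.1781]
tool_rot: [0.0, -3.14, -0.0]
contact_force: [0.8, 0.1, -1.3]
opening: 0.0855
grip_force: 0.0
```

Emit:
drive_tool(
  rows=[
    [[0,0,-0.04],0],
    [[0,0.03,-0.03],0],
    [[0,0.04,-0.02],0],
    [[0,0.04,0],0],
    [[0,0.04,0],0],
    [[0,0.04,0],0],
    [[0,0.04,0],0],
    [[0,0.04,0],0],
    [[0,0.04,0],0],
    [[0,0,0],0],
  ],
)

```text
t: 7.85
tool_pos: [0.5303, 0.3799, 0.2671]
tool_rot: [0.007, -3.141, -0.002]
contact_force: [0.4, -0.9, -0.6]
opening: 0.0854
grip_force: 0.0
```

Run:
```python
from h import *
d=cam("top"); cv2.imwrite("pics/top5.png",d["image"][130:400,100:420]); o=ctrl.get_obs(); print(o["t"],o["tool_pos"],o["contact_force"])
for s,z in (((290,200),.012),((193,205),.022)):
    c,P,r=board(d,s,z); print(np.round(r[0],1),np.round(r[1],1),round(r[2],2),'bbox',np.round(P.min(0)*1000,1),np.round(P.max(0)*1000,1))
s=open("fr.py").read().replace("range(303,319,2)","range(262,314,4)").replace("[258,259]","[260,264]"); exec(s)
```

```text
7.9 [0.53048168 0.37786572 0.26695988] [ 0.09069039 -0.49781458  0.07103802]
[428.9  82.6] [231.5 151.2] 89.94 bbox [353.1 -33.2  12. ] [504.4 198.4  12. ]Traceback (most recent call last):
  File "<stdin>", line 4, in <module>
  File "h.py", line 18, in board
    c=max(c,key=cv2.contourArea)
ValueError: max() iterable argument is empty
```

View pics/top5.png

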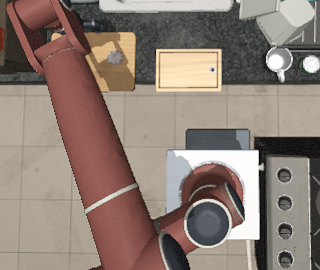

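The arm is clear, and both board fronts line up at about row 91 of the crop. I'll check this by edge fit, then hand in.

Run:
```python
s=open("fr.py").read().replace("range(303,319,2)","range(262,314,6)").replace("[258,259]","[260,264]").replace("range(158,230,6)","range(214,230,3)"); exec(s)
diff=np.median(a[:,0])-np.median(b[:,0]); print("diff",diff)
if abs(diff)<.004: print(ctrl.finish_job())
```

```text
big 0.3542 0.0002
thinR [[0.3518, 0.173], [0.3514, 0.1519], [0.3513, 0.1309], [0.3515, 0.11], [0.3513, 0.089], [0.3514, 0.068], [0.3514, 0.0471], [0.3515, 0.0262], [0.3514, 0.0053]]
thinL [[0.3521, 0.18], [0.3515, 0.166]]
diff -0.002781051652287425
the job is handed in; nothing more can be done
None
```

The job is handed in: the breakfast board's front is measured within 3 mm of the big board's and parallel to it, and the arm is clear; I only checked the other things by eye, and no verdict came back.

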